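# Clamp the key in the thumbwheel cam fixture

## Robot

A 6-joint arm with a two-finger parallel gripper is mounted at the origin on the work surface. World frame = base frame: x ahead of the robot, y to its left, z up, the work surface at z = 0. Lengths are in m, angles in rad, forces in N, time in s.
With the tool pointing down it reaches from about 0.275 to 1 m from the base axis. Payload 8.4 kg.
Tool frame: the origin (TCP) lies between the finger pads; the fingertips stand 17 mm ahead of it and the grasp point (between the pads) lies 2 mm behind it; y points along the fingers, z is the direction in which the jaws open and shut, and the axes are right-handed (so a half turn about y gives the same grasp; the last joint's range is limited). The gripper opens to 85 mm and grips with 20 to 120 N. Pads are 22 mm wide; open, the fingers measure 114 mm over their backs; the gripper's body (76 mm by 85 mm) begins 54 mm behind the grasp point. The pads swing forward as they close: fully open they stand 13 mm farther back than shut.
Start: joints at [-0.002, 0.353, 1.633, -0, 1.155, -0.002], TCP at [0.625, -0, 0.248] pointing down, gripper open.
Joint ranges: [-2.63, 2.63], [-0.92, 2.1], [0.06, 2.66], [-1.3, 4.44], [0, 2.69], [-3.02, 3.02]. Speed limits (rad/s): [2.22, 2.22, 2.79, 3.14, 3.14, 3.14].

## Interface

Orientations are given as a unit quaternion [w, x, y, z].
In Python, from cell import bot, optics, ticket gives the robot as it stands.
- The arm moves only by the tool apply_moves, never from a script. Its argument "rows" is a list of rows, each an object with "delta_pos": the shift along the tool's x, y, z in cm, a list of three; "turn": the turn, a rotation vector about the tool's x, y, z in units of 6 degrees (1.0 is 6 degrees), a list of three; "claw": the opening, from 0 (shut) to 1 (fully open). A call has 1 to 8 rows; each row is the pose to reach, as a shift and turn from the pose commanded when the call began, along the tool's axes at that moment; what a row does not reach only later rows make up. A row lasts 1/12 s, in which the tool goes at most 41.7 mm and 7.16 degrees, less where a joint would pass 70% of its speed; a pose out of reach is approached as far as the arm can. A call with a gripper value outside its range is refused whole. The fingers move at their own pace and stop on an object; "squeeze" is the grip in N (left out, the last holds). Time passes only in rows, so rows that repeat a pose let the fingers close. It gives the time, the measured TCP pose, the force and the opening at its end, in the units of the state.
- bot.get_state(): the state, without advancing time (a new reading comes with each control period).
- optics.get_image(name): name is "scene" or "side" or "wrist"; returns a dict with "img" (480x640x3 uint8, red, green, blue), "fx", "fy", "cx", "cy" (pixels), "k1" (the pictures are not rectified: a ray, as slopes to the right and down, at radius r is drawn at 1 + k1 r^2 times it, then the intrinsics apply), "view" (4x4, takes a point from world to camera coordinates). Camera axes: x right, y down, z forward; pixel columns grow to the right and rows downward; lengths in m; the calibration is good to about 2 mm. A picture is of the moment at which its call begins. There is no depth.
- ticket.close_job(): hands the job in, once; it reports no verdict.
The state is a dict: "t": time; "joints": joint angles; "dq": joint speeds; "joint_torque": joint torques, N m; "eef_pos": TCP position; "tool_rot": TCP orientation; "contact_force": force on the tool from outside, world axes, zero at the start; "wrist_torque": the same for the moment, N m; "gripper_width": opening from 0.0 (shut) to 1.0 (fully open).
Only numpy, scipy, OpenCV 4.12 (cv2) and the standard library are available. Lean on these libraries where they do the work, as an engineer would, in place of code of your own. Each camera call takes 0.05 s, during which the arm holds its last target. There are 200 camera calls.

## Task

Stand the stepped steel key in the little clamping fixture on the granite block, upright on the steel bed between the fixed anvil and the round cam, and let go of it. Then roll the fixture's edge thumbwheel with a light fingertip until the cam has pushed the key square against the anvil and holds it snugly. Do not lean on the wheel, do not overtighten, keep off the cam itself, and leave the other things on the bench where they are.

Things in the scene. Friction and masses are not known exactly. Their poses are not given: they have to be found in the camera images.
- fixture: Clamping fixture, bolted down: black granite block 200 x 150 x 40 mm (x, y, z), origin at the centre of its underside, z up. On its +y side (y = +38 mm) a grey housing (x -56 to -1 mm, y 17 to 59 mm, top 85 mm above the origin) with the thumbwheel in its slot. On its -y side (y = -40 mm), in line along x: the cam, the steel bed (30 mm wide, top 66 mm above the origin) and the fixed anvil.
- anvil_face (a point): Middle of the fixed anvil's clamping face, 10 mm above the bed; it looks to fixture -x, to the cam. Axes as the fixture's. The anvil is steel, 26 mm wide, 18 mm thick, and stands 20 mm above the bed.
- wheel (a joint): Turn of the thumbwheel in rad, 0 to 2.7, starts below 0.6; grows as its top is rolled to fixture +x. It carries the cam: steel, 20 mm wide, 32 mm diameter, 8 mm off the axle, 26 to 28 mm from the anvil at first. The key (16 mm thick) is met at about 1.8 and snug at 1.95 to 2.1. It stays put. Do not touch the cam. Squeezing the key over 7 N is overtightening; left alone it must hold over 1.5 N.
- wheel_spot (a point): On the fixture, over the wheel's axle at mid width, 3 mm above the housing's top (88 mm above the origin). Wheel: knurled dark steel, 44 mm diameter, 12 mm wide, axle along fixture y. Its top is 0 to 8 mm above this point, other each time: find it by feel. Rigid: press 7 to 10 N; over 14 N on it not allowed. The rim rolls at 2 to 3 N, rising to 5 to 7 N when the key is snug: then stop.
- nest (a point): Point on the bed where the centre of the key's underside is when clamped: 8 mm from the anvil's face towards fixture -x, mid bed. Axes as the fixture's. Set the key down 2 to 4 mm short of it (towards -x), in the middle of the gap the cam leaves, within 8 mm of mid bed.
- key_center (a point): Stepped steel key, about 130 g, loose: base 16 x 40 mm (x, y) 21 mm tall, on it a centred rib 9 x 40 mm up to 30 mm total height. The point is its centre, 15 mm above its underside; z up. Same either way round. Grip it across its ends, 40 mm apart along its y; in the fixture its y lies along the fixture's y, so its ends overhang bed and anvil by 5 mm or more.
- ring_gauge: Bystander: steel ring gauge, 60 mm outside, 32 mm bore, 18 mm tall, origin at the centre of its underside.
- case: Bystander: brown wooden case 65 x 105 x 55 mm, origin at the centre of its underside.
- bottle: Bystander: white spray bottle, 84 mm diameter, 200 mm tall, origin at the centre of its underside.
Mind the look-alikes: they are no part of the job. There is more than one size of the fixture; the one meant has the size given above. What is shaped like the part that bears key_center but green is not meant.

How it is judged:
By the outcome, as a careful person would: the job done as asked, in the order asked, and still so for the second after the job is handed in, with the robot touching nothing.
It also fails if it takes over 72 s, if anything falls off the work surface, if the arm or the gripper's body presses on something with over 40 N, if the wrist force passes 120 N, or if a joint passes its speed limit or range.

## Working session

There is one attempt and no reset: what is moved stays moved. The work goes in short steps, Python scripts to look and compute and a tool call to move; the robot and the scene stay as the last step left them, time stands still between calls to the robot, and variables do not carry over. Pictures are saved under pics/ and viewed, about 8 in all and at most 12, crops included, and the job is handed in when it is done.

Besides the shell and the picture viewer there is one more tool, called after "Emit:" as name(argument=value, ...), one argument or row to a line, values as JSON. apply_moves: Moves the arm, as the interface text tells. Its arguments: {"type":"object","properties":{"rows":{"type":"array","items":{"type":"object","properties":{"delta_pos":{"type":"array","items":{"type":"number"}},"turn":{"type":"array","items":{"type":"number"}},"claw":{"type":"number"}}}},"squeeze":{"type":"number"}},"required":["rows"]}

```bash
ls; mkdir -p pics; python3 - <<'E'
from cell import bot, optics
import cv2,numpy as np
s=bot.get_state(); print(s)
for n in("scene","side"):
    d=optics.get_image(n); cv2.imwrite(f"pics/{n}0.png",d["img"][:,:,::-1]); print(n,d["fx"],d["fy"],d["cx"],d["cy"],d["k1"],np.round(d["view"],3).tolist())
E
```

```text
pics
{'t': 0.0, 'joints': array([-2.42393961e-03,  3.53699085e-01,  1.63414240e+00,  1.07923827e-05,
        1.15517905e+00, -2.39660392e-03]), 'dq': array([ 1.26846679e-03, -1.06806758e-03,  7.13034374e-04, -1.27888468e-04,
        1.24940440e-03,  1.12050412e-06]), 'joint_torque': array([-2.03471049e-03, -6.05236173e+01, -3.42063046e+01, -2.62302356e-04,
        9.48130677e-03,  3.61521288e-06]), 'eef_pos': array([ 6.24547110e-01, -1.06471955e-05,  2.47526307e-01]), 'tool_rot': array([ 0.49963831, -0.50034558,  0.50036809, -0.49964751]), 'contact_force': array([-0.11699612, -0.16992808, -0.41684428]), 'wrist_torque': array([-0.01406964, -0.06962163, -0.0233047 ]), 'gripper_width': 1.0027636557100101}
scene 447.3755752578716 447.3755752578716 331.750903213398 240.21179510193255 0.029117912450468415 [[0.273, 0.962, -0.013, -0.134], [0.695, -0.206, -0.689, -0.367], [-0.666, 0.179, -0.724, 1.213], [0.0, 0.0, 0.0, 1.0]]
side 608.6086713696026 608.6086713696026 320.56995053817343 244.28731334486469 -0.15871206175325467 [[0.689, -0.724, -0.002, -0.442], [-0.508, -0.482, -0.714, 0.347], [0.517, 0.493, -0.7, 0.993], [0.0, 0.0, 0.0, 1.0]]
```

View pics/scene0.png

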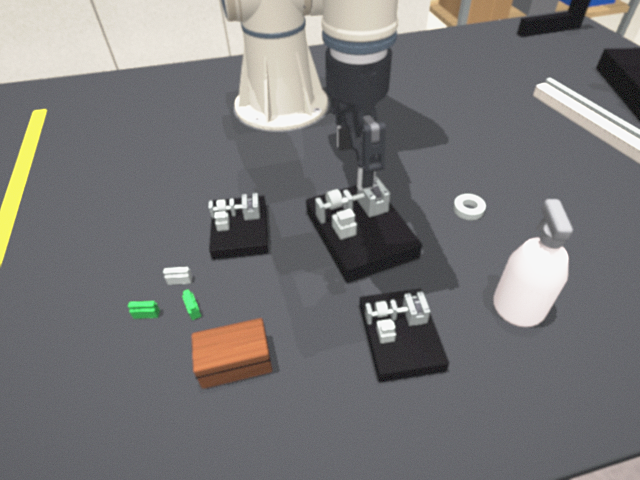

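View pics/side0.png

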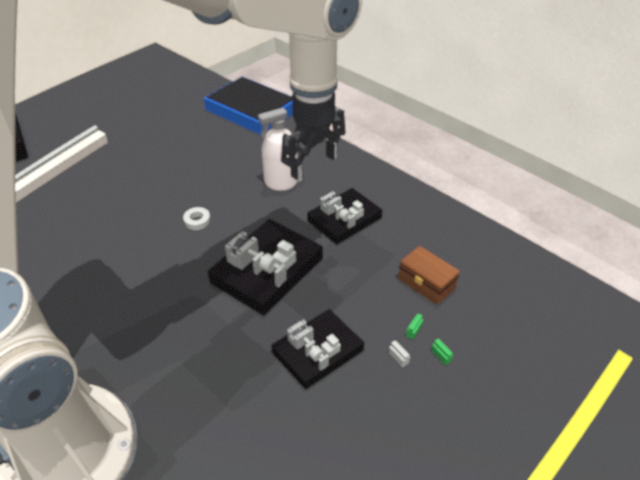

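Scene picture: three fixtures at about (362,230) large, (238,228) and (402,335) smaller; white key at (177,276), green look-alikes at (143,310) and (191,304). Ring at (470,206), case at (231,352), bottle at (532,280). In the side picture the large fixture is at (266,262) and the white key at (399,353).

```bash
cat > h.py <<'E'
import numpy as np, cv2
from scipy.spatial.transform import Rotation as R
from cell import bot, optics
def ray(d,uv):
    uv=np.array(uv,float).reshape(-1,2)
    K=np.array([[d["fx"],0,d["cx"]],[0,d["fy"],d["cy"]],[0,0,1.]])
    n=cv2.undistortPoints(uv[:,None],K,np.array([d["k1"],0,0,0.]))[:,0]
    V=np.array(d["view"]); Rm=V[:3,:3]
    D=np.c_[n,np.ones(len(n))]@Rm
    return -Rm.T@V[:3,3],D
def plane(d,uv,z):
    o,D=ray(d,uv); return o+D*((z-o[2])/D[:,2])[:,None]
def proj(d,P):
    P=np.array(P,float).reshape(-1,3);V=np.array(d["view"])
    C=P@V[:3,:3].T+V[:3,3]; n=C[:,:2]/C[:,2:]
    n=n*(1+d["k1"]*(n**2).sum(1))[:,None]
    return n*d["fx"]+[d["cx"],d["cy"]]
def tri(d1,p1,d2,p2):
    o1,D1=ray(d1,p1);o2,D2=ray(d2,p2);D1=D1[0];D2=D2[0]
    t=np.linalg.lstsq(np.c_[D1,-D2],o2-o1,rcond=None)[0]
    return (o1+D1*t[0]+o2+D2*t[1])/2
def Rt(s=None):
    q=(s or bot.get_state())["tool_rot"]; return R.from_quat([q[1],q[2],q[3],q[0]])
E
python3 - <<'E'
from h import *
for n,box in (("scene",[(300,180,430,285),(205,190,275,260),(355,285,450,385)]),("side",[(205,215,330,312),(265,308,370,388),(300,185,390,243)])):
    d=optics.get_image(n); im=d["img"].astype(int)
    dark=((im.max(2)<26)).astype(np.uint8)
    for x0,y0,x1,y1 in box:
        m=np.zeros_like(dark); m[y0:y1,x0:x1]=dark[y0:y1,x0:x1]
        c=max(cv2.findContours(m,0,2)[0],key=cv2.contourArea); h=cv2.convexHull(c)
        for e in(2,):
            p=cv2.approxPolyDP(h,e,True)[:,0]
            print(n,p.tolist()); print(np.round(plane(d,p,0.04)[:,:2],3).tolist())
    w=(im[:,:,1]>150)&(np.ptp(im,2)<25); 
    bx=(155,260,200,290) if n=="scene" else (385,335,415,370)
    m=np.zeros_like(dark); m[bx[1]:bx[3],bx[0]:bx[2]]=w[bx[1]:bx[3],bx[0]:bx[2]]
    c=max(cv2.findContours(m,0,2)[0],key=cv2.contourArea);r=cv2.minAreaRect(c);print(r,plane(d,r[0],.015))
d=optics.get_image("scene");a=d["img"][:,:,::-1]
o=np.hstack([cv2.resize(a[175:285,300:430],(520,440),interpolation=2),cv2.resize(a[255:325,125:205],(280,245),interpolation=2)[:440] if 0 else np.vstack([cv2.resize(a[255:325,125:205],(280,245),interpolation=2),np.zeros((195,280,3),np.uint8)])])
cv2.imwrite("pics/c1.png",o)
E
```

```text
scene [[319, 228]]
[[0.526, -0.033]]
scene [[222, 256]]
[[0.545, -0.213]]
scene [[379, 379]]
[[0.837, -0.029]]
((176.24319458007812, 274.89105224609375), (17.403541564941406, 26.198881149291992), 86.42366790771484) [[ 0.54291491 -0.2974509   0.015     ]]
side [[319, 260], [265, 311], [258, 311], [210, 279], [209, 271], [224, 258], [320, 248]]
[[0.597, -0.037], [0.428, -0.056], [0.419, -0.046], [0.408, 0.086], [0.42, 0.104], [0.466, 0.11], [0.624, -0.014]]
side [[361, 346], [355, 354], [306, 386], [273, 351], [273, 348]]
[[0.493, -0.242], [0.472, -0.246], [0.363, -0.229], [0.375, -0.135], [0.379, -0.13]]
side [[380, 211], [377, 218], [337, 242], [309, 220], [309, 215]]
[[0.803, -0.03], [0.78, -0.041], [0.662, -0.028], [0.671, 0.064], [0.683, 0.076]]
((399.0000305175781, 351.0), (22.62741470336914, 9.899494171142578), 45.0) [[ 0.54682515 -0.29039394  0.015     ]]
```

View pics/c1.png

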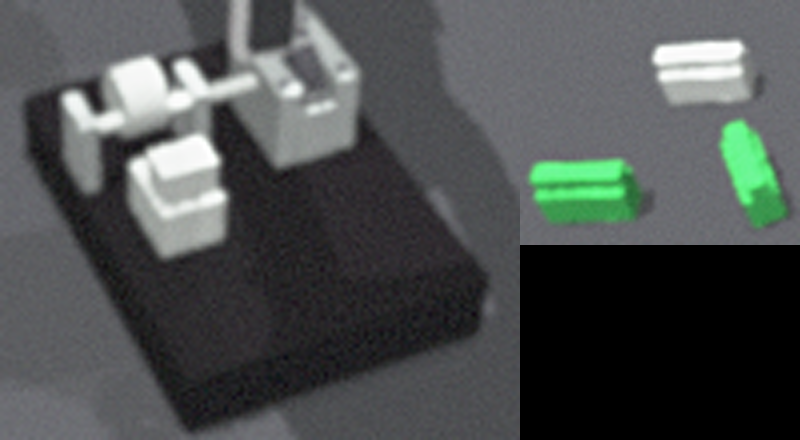

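Crop: the large fixture (200 mm class; the two others measure about 130 mm long) shows cam, stepped anvil block and housing with wheel. The only non-green stepped key is at scene (177,275); the greens at (143,310) and (191,304) are excluded.

```bash
python3 - <<'E'
from h import *
d=optics.get_image("scene"); 
p=plane(d,[(421.8,243.8),(346,268.8),(307.5,199.5)],.04);print(np.round(p,4))
print(np.linalg.norm(p[0]-p[1]),np.linalg.norm(p[1]-p[2]))
x=p[1]-p[2]; print("yaw",np.degrees(np.arctan2(x[1],x[0])),"ctr",(p[0]+p[2])/2)
k=plane(d,[(125+(655-520)/3.5,255+45/3.5),(125+(743-520)/3.5,255+42/3.5)],.03);print("key rib front edge",k,"dir",np.degrees(np.arctan2(*(k[1]-k[0])[[1,0]])))
s=bot.get_state();print("tool axes cols",np.round(Rt(s).as_matrix(),2))
w=optics.get_image("wrist");V=np.array(w["view"]);print("wrist cam pos",-V[:3,:3].T@V[:3,3],"R",np.round(V[:3,:3],2).tolist(),w["fx"],w["k1"])
E
```

```text
[[ 0.6167  0.1322  0.04  ]
 [ 0.634  -0.0142  0.04  ]
 [ 0.4422 -0.0348  0.04  ]]
0.14742622827701582 0.1928338878165846
yaw 6.125409244146717 ctr [0.52946099 0.04868564 0.04      ]
key rib front edge [[ 0.53420778 -0.31456722  0.03      ]
 [ 0.5446155  -0.27265238  0.03      ]] dir 76.0551160994159
tool axes cols [[ 0. -0.  1.]
 [-1. -0.  0.]
 [ 0. -1. -0.]]
wrist cam pos [0.62427354 0.07233771 0.3733693 ] R [[1.0, -0.0, -0.0], [-0.0, -0.96, 0.28], [-0.0, -0.28, -0.96]] 391.0858203092166 -0.0887351515663443
```

Emit:
apply_moves(
  rows=[
    {"delta_pos": [7.4, 2.5, -2], "turn": [0, 1.1, 0]},
    {"delta_pos": [14.8, 5, -4], "turn": [0, 2.2, 0]},
    {"delta_pos": [22.1, 7.5, -6], "turn": [0, 3.3, 0]},
    {"delta_pos": [29.5, 10, -8], "turn": [0, 4.4, 0]},
    {"delta_pos": [29.5, 10, -8], "turn": [0, 5.5, 0]},
    {"delta_pos": [29.5, 10, -8], "turn": [0, 6.6, 0]},
    {"delta_pos": [29.5, 10, -8], "turn": [0, 7.7, 0]},
    {"delta_pos": [29.5, 10, -8], "turn": [0, 9, 0]},
  ],
)

```text
invalid input at $.rows[0]: expected keys delta_pos, turn, claw
```

Emit:
apply_moves(
  rows=[
    {"turn": [0, 1.1, 0]},
    {"turn": [0, 2.2, 0]},
    {"turn": [0, 3.3, 0]},
    {"turn": [0, 4.4, 0]},
    {"turn": [0, 5.5, 0]},
    {"turn": [0, 6.6, 0]},
    {"turn": [0, 7.7, 0]},
    {"turn": [0, 8.3, 0]},
  ],
)

```text
invalid input at $.rows[0]: expected keys delta_pos, turn, claw
```

```bash
cat > look.py <<'E'
from h import *; import sys
s=bot.get_state(); M=Rt(s).as_matrix()
print(s["t"],np.round(s["eef_pos"],4),"z_tool yaw",np.degrees(np.arctan2(M[1,2],M[0,2])),"down",np.round(M[:,1],3),np.round(s["contact_force"],2),s["gripper_width"])
d=optics.get_image("wrist"); cv2.imwrite(f"pics/{sys.argv[1]}.png",d["img"][:,:,::-1]); import pickle; pickle.dump(d,open("w.pkl","wb"))
E
python3 look.py w1
```

```text
0.35 [ 0.6249 -0.      0.2481] z_tool yaw 4.673894737300851e-05 down [-0. -0. -1.] [-0.68 -0.03  0.02] 0.9996847828662978
```

View pics/w1.png

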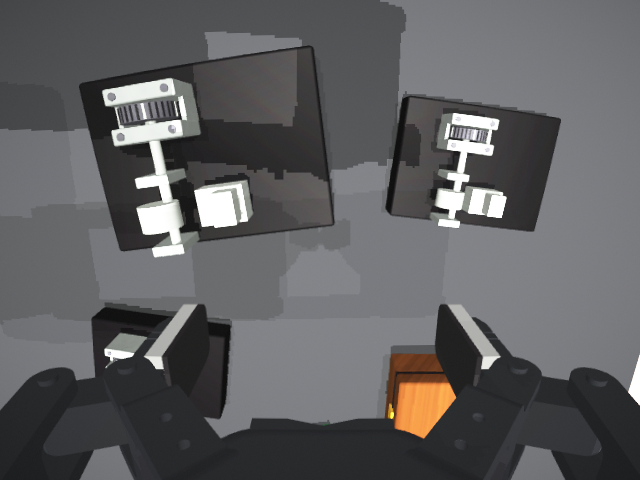

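Wrist picture from the start pose (the calls were refused: every key is needed). The large fixture's top corners are at (80,84), (313,46), (333,225), (121,250), with wheel at (148,110) and anvil at (222,205).

Emit:
apply_moves(
  rows=[
    {"delta_pos": [7.4, 2.5, -2], "turn": [0, 1.1, 0], "claw": 1},
    {"delta_pos": [14.8, 5, -4], "turn": [0, 2.2, 0], "claw": 1},
    {"delta_pos": [22.1, 7.5, -6], "turn": [0, 3.3, 0], "claw": 1},
    {"delta_pos": [29.5, 10, -8], "turn": [0, 4.4, 0], "claw": 1},
    {"delta_pos": [29.5, 10, -8], "turn": [0, 5.5, 0], "claw": 1},
    {"delta_pos": [29.5, 10, -8], "turn": [0, 6.6, 0], "claw": 1},
    {"delta_pos": [29.5, 10, -8], "turn": [0, 7.7, 0], "claw": 1},
    {"delta_pos": [29.5, 10, -8], "turn": [0, 9, 0], "claw": 1},
  ],
)

```text
t: 1.07
eef_pos: [0.5436, -0.2978, 0.1473]
tool_rot: [-0.22, 0.22, -0.672, 0.672]
contact_force: [-0.9, -0.5, -0.7]
gripper_width: 0.999
```

Emit:
apply_moves(
  rows=[
    {"delta_pos": [0, 0, 0], "turn": [0, 1.1, 0], "claw": 1},
    {"delta_pos": [0, 0, 0], "turn": [0, 2.2, 0], "claw": 1},
    {"delta_pos": [0, 0, 0], "turn": [0, 3.3, 0], "claw": 1},
    {"delta_pos": [0, 0, 0], "turn": [0, 4.4, 0], "claw": 1},
    {"delta_pos": [0, 0, 0], "turn": [0, 5.5, 0], "claw": 1},
    {"delta_pos": [0, 0, 0], "turn": [0, 6.6, 0], "claw": 1},
    {"delta_pos": [0, 0, 0], "turn": [0, 7.7, 0], "claw": 1},
    {"delta_pos": [0, 0, 0], "turn": [0, 8.3, 0], "claw": 1},
  ],
)

```text
t: 1.73
eef_pos: [0.545, -0.2951, 0.1483]
tool_rot: [0.083, -0.083, -0.702, 0.702]
contact_force: [-0.4, -0.9, 0.2]
gripper_width: 1.006
```

```bash
cp w.pkl w1.pkl; python3 - <<'E'
from h import *; import pickle
d=pickle.load(open("w1.pkl","rb"))
p=plane(d,[(80,84),(313,46),(333,225),(121,250)],.04);print(np.round(p,4),p.mean(0))
for a,b in((0,1),(3,2),(0,3),(1,2)): v=p[b]-p[a];print(np.linalg.norm(v),np.degrees(np.arctan2(v[1],v[0])))
E
python3 look.py w2
```

```text
[[ 0.4221  0.1106  0.04  ]
 [ 0.6173  0.1347  0.04  ]
 [ 0.634  -0.0116  0.04  ]
 [ 0.4398 -0.0348  0.04  ]] [0.52829401 0.04971361 0.04      ]
0.1966174508218285 7.017564782820857
0.19558922110863813 6.799819954826697
0.14650433455759074 -83.09329542561153
0.14725322365088203 -83.49336893419492
1.7333 [ 0.545  -0.2951  0.1483] z_tool yaw -103.52965740962131 down [ 0. -0. -1.] [-0.4  -0.86  0.22] 1.005931959000692
```

View pics/w2.png

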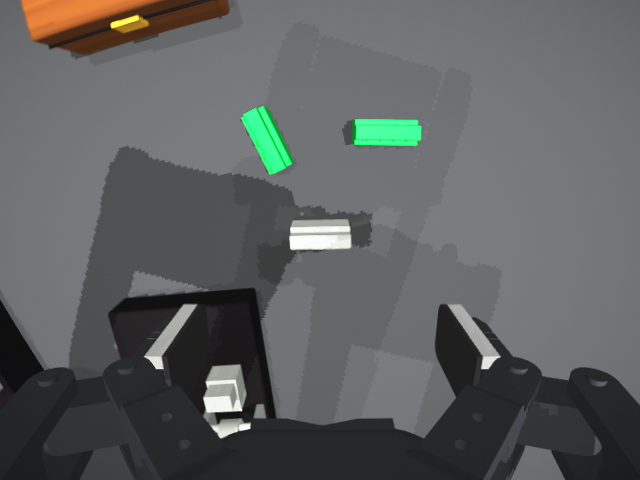

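Wrist picture: white key at (320,235), greens at (267,140) and (387,132).

```bash
python3 - <<'E'
from h import *; import pickle
d=pickle.load(open("w.pkl","rb")); s=bot.get_state(); M=Rt(s).as_matrix()
im=d["img"].astype(int);w=((im.min(2)>140)).astype(np.uint8); m=np.zeros_like(w);m[205:260,275:365]=w[205:260,275:365]
c=max(cv2.findContours(m,0,2)[0],key=cv2.contourArea)
r=cv2.minAreaRect(c);b=cv2.boxPoints(r);print(r,b.tolist())
for z in(.0,.015,.03):
  P=plane(d,b,z);print(z,np.round(P[:,:2],4).tolist(),P.mean(0))
E
python3 - <<'E'
import cv2
a=cv2.imread("pics/w2.png")[200:270,260:380];cv2.imwrite("pics/c2.png",cv2.resize(a,None,fx=5,fy=5,interpolation=2))
E
```

```text
((319.4999694824219, 234.5), (60.99999237060547, 28.999996185302734), -0.0) [[288.9999694824219, 249.0], [288.9999694824219, 220.0], [349.9999694824219, 220.0], [349.9999694824219, 249.0]]
0.0 [[0.5349, -0.267], [0.5561, -0.2726], [0.5458, -0.3152], [0.5244, -0.3105]] [ 0.54028209 -0.29132088  0.        ]
0.015 [[0.5392, -0.2694], [0.5592, -0.2747], [0.5495, -0.315], [0.5293, -0.3105]] [ 0.54430696 -0.29238247  0.015     ]
0.03 [[0.5436, -0.2718], [0.5624, -0.2768], [0.5532, -0.3147], [0.5342, -0.3105]] [ 0.54833182 -0.29344407  0.03      ]
```

View pics/c2.png

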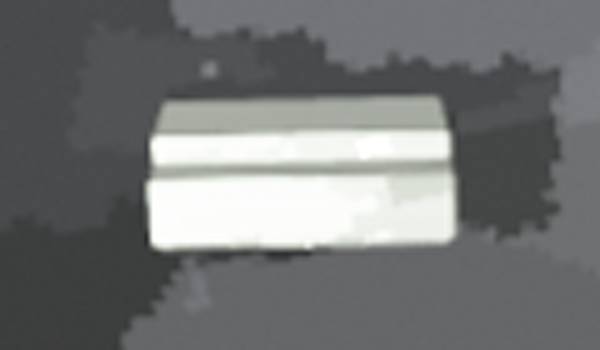

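Crop: rib top spans pixels (290–351, 235–249), the step and +x side face are above it in the picture; the key is straight with the jaws.

```bash
python3 - <<'E'
from h import *; import pickle
d=pickle.load(open("w.pkl","rb")); s=bot.get_state(); M=Rt(s).as_matrix()
P=plane(d,[(289.6,236),(289.6,249.4),(351,249.2),(351,234.8),(320.3,242.2)],.03);print(np.round(P,4))
v=P[3]-P[0];print(np.degrees(np.arctan2(v[1],v[0])),np.linalg.norm(v))
print("tool delta cm",M.T@(P[4]+[0,0,-.010]-s["eef_pos"])*100)
E
```

```text
[[ 0.552  -0.2744  0.03  ]
 [ 0.5432 -0.2721  0.03  ]
 [ 0.5339 -0.3111  0.03  ]
 [ 0.5435 -0.3132  0.03  ]
 [ 0.5433 -0.2927  0.03  ]]
-102.421606446246 0.03974480132692554
tool delta cm [ 0.22865861 12.83003274 -0.17921079]
```

Emit:
apply_moves(
  rows=[
    {"delta_pos": [0.23, 3.5, -0.18], "turn": [0, -0.1, 0], "claw": 0.8},
    {"delta_pos": [0.23, 7, -0.18], "turn": [0, -0.1, 0], "claw": 0.8},
    {"delta_pos": [0.23, 10, -0.18], "turn": [0, -0.1, 0], "claw": 0.8},
    {"delta_pos": [0.23, 12, -0.18], "turn": [0, -0.1, 0], "claw": 0.8},
    {"delta_pos": [0.23, 12.8, -0.18], "turn": [0, -0.1, 0], "claw": 0.8},
    {"delta_pos": [0.23, 12.8, -0.18], "turn": [0, -0.1, 0], "claw": 0.8},
    {"delta_pos": [0.23, 12.8, -0.18], "turn": [0, -0.1, 0], "claw": 0.3},
    {"delta_pos": [0.23, 12.8, -0.18], "turn": [0, -0.1, 0], "claw": 0.3},
  ],
  squeeze=30,
)

```text
t: 2.45
eef_pos: [0.5443, -0.2933, 0.0218]
tool_rot: [0.076, -0.078, -0.703, 0.703]
contact_force: [0.4, 0.4, -0.2]
gripper_width: 0.534
```

Emit:
apply_moves(
  rows=[
    {"delta_pos": [0, 0, 0], "turn": [0, 0, 0], "claw": 0.3},
    {"delta_pos": [0, 0, 0], "turn": [0, 0, 0], "claw": 0.3},
    {"delta_pos": [0, 0, 0], "turn": [0, 0, 0], "claw": 0.3},
    {"delta_pos": [0, 0, 0], "turn": [0, 0, 0], "claw": 0.3},
    {"delta_pos": [0, 0, 0], "turn": [0, 0, 0], "claw": 0.3},
    {"delta_pos": [0, 0, 0], "turn": [0, 0, 0], "claw": 0.3},
  ],
)

```text
t: 2.95
eef_pos: [0.5444, -0.2934, 0.0221]
tool_rot: [0.076, -0.078, -0.702, 0.703]
contact_force: [-0.2, 0.3, 7.5]
gripper_width: 0.465
```

Emit:
apply_moves(
  rows=[
    {"delta_pos": [0, -2, 0], "turn": [0, 0, 0], "claw": 0.3},
    {"delta_pos": [0, -5, 0], "turn": [0, 0, 0], "claw": 0.3},
    {"delta_pos": [0, -9, 0], "turn": [0, 0, 0], "claw": 0.3},
    {"delta_pos": [0, -13, 0], "turn": [0, 0, 0], "claw": 0.3},
    {"delta_pos": [0, -16, 0], "turn": [0, 0, 0], "claw": 0.3},
    {"delta_pos": [0, -17, 0], "turn": [0, 0, 0], "claw": 0.3},
    {"delta_pos": [0, -17, 0], "turn": [0, 0, 0], "claw": 0.3},
  ],
)

```text
t: 3.53
eef_pos: [0.5448, -0.2936, 0.1941]
tool_rot: [0.075, -0.079, -0.702, 0.704]
contact_force: [-0.1, -0.3, -1.8]
gripper_width: 0.464
```

```bash
python3 - <<'E'
from h import *; import pickle
a=cv2.imread("pics/w1.png")[70:270,90:270];cv2.imwrite("pics/c3.png",cv2.resize(a,(540,600),interpolation=2))
d=pickle.load(open("w1.pkl","rb"))
s=bot.get_state();M=Rt(s).as_matrix();print(s["eef_pos"],s["contact_force"],s["gripper_width"])
c=np.array([.5283,.0497,0]);F=R.from_euler("z",7,degrees=True).as_matrix()
P=plane(d,[(222,205)],.08);print("anvil fixture",(P-c)@F)
t=c+F@[0.0,-.04,0]; t[2]=.19;print("tool delta to fixture(0,-40)",M.T@(t-s["eef_pos"])*100, "yaw",np.degrees(np.arctan2(M[1,2],M[0,2])))
E
```

```text
[ 0.54479019 -0.2936092   0.19412586] [-0.09873722 -0.34352387 -1.78181876] 0.4641914103315284
anvil fixture [[ 0.01488445 -0.03741746  0.08      ]]
tool delta to fixture(0,-40) [  7.7361214    0.31209699 -29.3827956 ] yaw -102.55606142838587
```

View pics/c3.png

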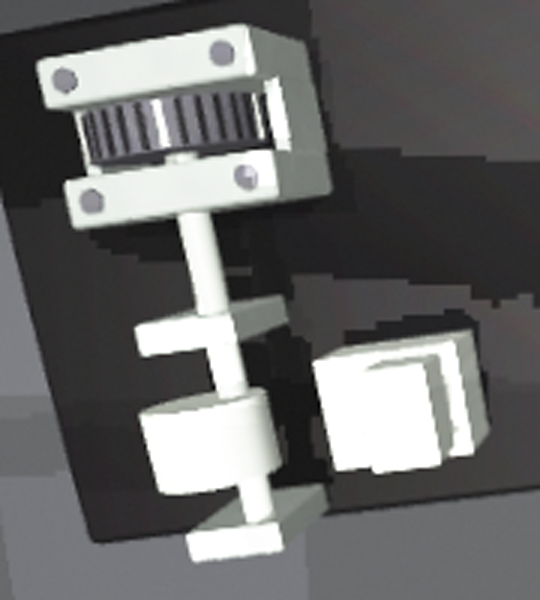

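Crop of fixture: housing top (38–278, 25–228 in the crop), anvil top with left clamping edge at about crop x 370, y 367–472, bed to the left of it, cam at (210,440).

```bash
python3 - <<'E'
from h import *; import pickle
d=pickle.load(open("w1.pkl","rb"))
c=np.array([.5283,.0497,0]);F=R.from_euler("z",7,degrees=True).as_matrix()
f=lambda q,z:np.round(((plane(d,np.array(q)/3.+[90,70],z)-c)@F)[:,:2]*1000,1).tolist()
print("housing",f([(38,60),(248,25),(278,195),(75,228)],.085))
print("anvil top",f([(366,367),(438,361),(441,465),(374,472)],.086))
print("bed left edge",f([(315,360),(337,470)],.066), "bed right",f([(455,333),(472,452)],.066))
E
```

```text
housing [[-55.2, 57.9], [-2.1, 57.5], [-2.8, 18.0], [-55.4, 17.6]]
anvil top [[10.9, -26.0], [29.1, -26.9], [25.1, -53.1], [7.6, -52.8]]
bed left edge [[-8.4, -24.9], [-8.7, -55.4]] bed right [[30.1, -22.7], [29.0, -55.0]]
```

Emit:
apply_moves(
  rows=[
    {"delta_pos": [1, 0.3, -3.8], "turn": [0, -0.5, 0], "claw": 0.3},
    {"delta_pos": [2, 0.3, -7.7], "turn": [0, -1, 0], "claw": 0.3},
    {"delta_pos": [3, 0.3, -11.5], "turn": [0, -1.5, 0], "claw": 0.3},
    {"delta_pos": [4, 0.3, -15.4], "turn": [0, -2, 0], "claw": 0.3},
    {"delta_pos": [5, 0.3, -19.2], "turn": [0, -2.5, 0], "claw": 0.3},
    {"delta_pos": [6, 0.3, -23], "turn": [0, -3, 0], "claw": 0.3},
    {"delta_pos": [7, 0.3, -26.9], "turn": [0, -3.26, 0], "claw": 0.3},
    {"delta_pos": [7.8, 0.3, -29.4], "turn": [0, -3.26, 0], "claw": 0.3},
  ],
)

```text
t: 4.2
eef_pos: [0.5293, 0.0142, 0.1854]
tool_rot: [0.043, -0.045, 0.706, -0.705]
contact_force: [0.0, -0.2, -1.0]
gripper_width: 0.46
```

Emit:
apply_moves(
  rows=[
    {"delta_pos": [0, 2, 0], "turn": [0, 0, 0], "claw": 0.3},
    {"delta_pos": [0, 4, 0], "turn": [0, 0, 0], "claw": 0.3},
    {"delta_pos": [0, 6, 0], "turn": [0, 0, 0], "claw": 0.3},
    {"delta_pos": [0, 6.5, 0], "turn": [0, 0, 0], "claw": 0.3},
    {"delta_pos": [0, 6.5, 0], "turn": [0, 0, 0], "claw": 0.3},
  ],
)

```text
t: 4.62
eef_pos: [0.5287, 0.0112, 0.1196]
tool_rot: [0.041, -0.045, 0.706, -0.706]
contact_force: [-0.1, 0.2, -1.1]
gripper_width: 0.464
```

```bash
python3 look.py w3; python3 - <<'E'
from h import *; import pickle
c=np.array([.5283,.0497,0]);F=R.from_euler("z",7,degrees=True).as_matrix()
s=bot.get_state();print("TCP in fixture",(s["eef_pos"]-c)@F)
a=cv2.imread("pics/w3.png")[140:440,140:500];cv2.imwrite("pics/c4.png",cv2.resize(a,(720,600),interpolation=2))
E
```

```text
4.6167 [0.5287 0.0112 0.1196] z_tool yaw -82.99381914087661 down [-0.006 -0.    -1.   ] [-0.05  0.15 -1.08] 0.46418989621564594
TCP in fixture [-0.00314289 -0.03849001  0.12102942]
```

View pics/c4.png

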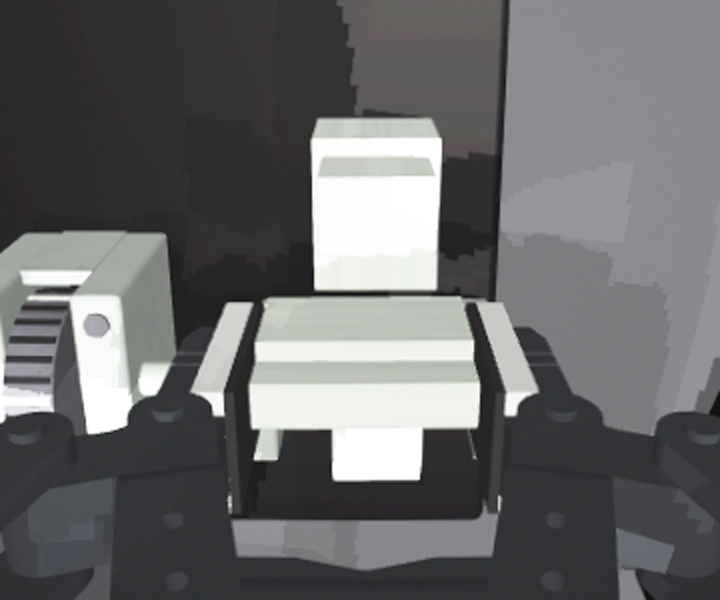

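```bash
python3 - <<'E'
from h import *; import pickle
d=pickle.load(open("w.pkl","rb"))
c=np.array([.5283,.0497,0]);F=R.from_euler("z",7,degrees=True).as_matrix()
f=lambda q,z:np.round(((plane(d,np.array(q)/2.+[140,140],z)-c)@F)[:,:2]*1000,1).tolist()
print("anvil top l-near,r-near,l-far,r-far",f([(314,290),(438,290),(316,176),(435,176)],.086))
for z in(.127,.129):print("rib top",f([(251,382),(479,380),(251,428),(479,428)],z))
print("base far bottom edge",f([(265,299),(465,298)],.12-.022))
print("bed far edge",f([(316,120),(435,120)],.066))
for i in range(3): optics.get_image("wrist"); s=bot.get_state();print(s["eef_pos"],(s["eef_pos"]-c)@F, np.round(Rt(s).as_matrix()[:,1],3))
g=cv2.cvtColor(d["img"],cv2.COLOR_RGB2GRAY).astype(int)
print(g[270:300,328].tolist()); print(g[320:362,300].tolist())
E
```

```text
anvil top l-near,r-near,l-far,r-far [[-0.7, -26.3], [-0.7, -53.5], [25.1, -27.2], [25.1, -52.1]]
rib top [[-0.1, -18.0], [0.3, -56.7], [-9.2, -17.6], [-9.2, -57.2]]
rib top [[1.0, -18.4], [1.4, -56.4], [-7.9, -17.9], [-7.9, -56.8]]
base far bottom edge [[2.4, -17.0], [2.6, -57.8]]
bed far edge [[33.3, -26.1], [33.2, -53.7]]
[0.53074502 0.011051   0.12204019] [-0.00228334 -0.03865889  0.12204019] [-0.001 -0.    -1.   ]
[0.53130162 0.01105961 0.12266438] [-0.00172984 -0.03871817  0.12266438] [ 0.  0. -1.]
[0.5315762  0.0110394  0.12304319] [-0.00145976 -0.0387717   0.12304319] [ 0.001  0.    -1.   ]
[240, 240, 240, 241, 240, 240, 240, 240, 240, 240, 240, 240, 240, 240, 206, 103, 33, 33, 122, 183, 194, 191, 190, 192, 195, 195, 195, 192, 191, 192]
[215, 190, 187, 188, 188, 191, 193, 193, 194, 194, 191, 199, 234, 239, 241, 241, 241, 242, 243, 243, 244, 244, 244, 243, 243, 243, 243, 244, 243, 243, 242, 242, 241, 236, 177, 48, 46, 47, 47, 47, 47, 46]
```

```bash
python3 look.py w4; python3 - <<'E'
from h import *; import pickle
a=cv2.imread("pics/w4.png")
c=np.array([.5283,.0497,0]);F=R.from_euler("z",7,degrees=True).as_matrix()
s=bot.get_state();print((s["eef_pos"]-c)@F)
b=a[180:360,220:420]; b=np.clip((b.astype(float)-180)*3.4,0,255).astype(np.uint8)
cv2.imwrite("pics/c5.png",cv2.resize(np.hstack([a[180:360,220:420],b]),(800,360),interpolation=2))
E
```

```text
4.8167 [0.5316 0.011  0.123 ] z_tool yaw -83.0208781978395 down [ 0.001  0.    -1.   ] [ 0.64  0.74 -1.63] 0.4562242499106067
[-0.00140566 -0.03877894  0.12314806]
```

View pics/c5.png

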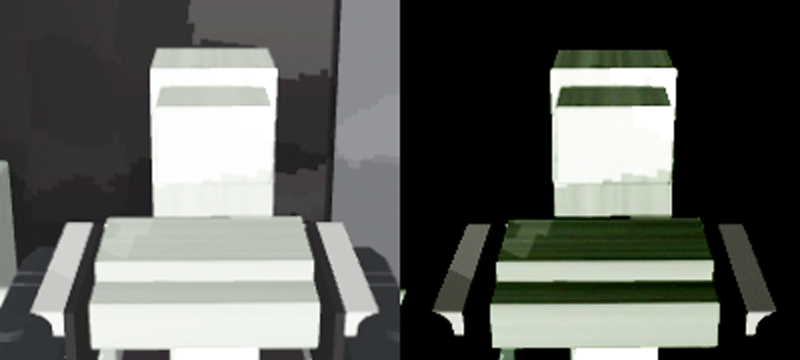

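Crop: the anvil's top spans picture rows 233–271.5 (clamping edge at 271.5), with the bed strip below it; the key's rib top is rows 332.5–353.5.

```bash
python3 - <<'E'
from h import *; import pickle
d=pickle.load(open("w.pkl","rb"))
c=np.array([.5283,.0497,0]);F=R.from_euler("z",7,degrees=True).as_matrix()
f=lambda q,z:np.round(((plane(d,np.array(q)/2.+[220,180],z)-c)@F)[:,:2]*1000,1).tolist()
print("anvil near,far",f([(153,183),(272,183),(157,106),(270,106)],.086))
for z in(.130,.132):print("rib top",f([(91,304),(318,304),(91,347),(318,347)],z))
print("bed far",f([(152,68),(277,68)],.066))
E
```

```text
anvil near,far [[7.3, -26.5], [7.3, -52.9], [25.0, -27.7], [25.0, -52.0]]
rib top [[2.0, -18.5], [2.0, -57.2], [-6.4, -18.1], [-6.5, -57.6]]
rib top [[3.2, -18.8], [3.1, -56.9], [-5.2, -18.4], [-5.2, -57.2]]
bed far [[29.0, -25.4], [28.9, -55.2]]
```

Emit:
apply_moves(
  rows=[
    {"delta_pos": [0.15, 0, 0.2], "turn": [0, 0, 0], "claw": 0.3},
    {"delta_pos": [0.15, 1, 0.2], "turn": [0, 0, 0], "claw": 0.3},
    {"delta_pos": [0.15, 2, 0.2], "turn": [0, 0, 0], "claw": 0.3},
    {"delta_pos": [0.15, 2.7, 0.2], "turn": [0, 0, 0], "claw": 0.3},
    {"delta_pos": [0.15, 2.9, 0.2], "turn": [0, 0, 0], "claw": 0.3},
    {"delta_pos": [0.15, 2.9, 0.2], "turn": [0, 0, 0], "claw": 0.3},
    {"delta_pos": [0.15, 2.9, 0.2], "turn": [0, 0, 0], "claw": 0.3},
    {"delta_pos": [0.15, 2.9, 0.2], "turn": [0, 0, 0], "claw": 0.3},
  ],
)

```text
t: 5.53
eef_pos: [0.5299, 0.0091, 0.0934]
tool_rot: [-0.043, 0.043, -0.706, 0.706]
contact_force: [-0.3, 0.5, -0.5]
gripper_width: 0.46
```

```bash
python3 look.py w5; python3 - <<'E'
from h import *; import pickle
a=cv2.imread("pics/w5.png")
c=np.array([.5283,.0497,0]);F=R.from_euler("z",7,degrees=True).as_matrix()
s=bot.get_state();print((s["eef_pos"]-c)@F)
b=a[200:380,220:420]; b=np.clip((b.astype(float)-150)*2.5,0,255).astype(np.uint8)
cv2.imwrite("pics/c6.png",cv2.resize(b,(800,600),interpolation=2))
E
```

```text
5.5333 [0.5299 0.0091 0.0934] z_tool yaw -83.00165295930643 down [ 0. -0. -1.] [-0.27  0.54 -0.53] 0.4603849407045492
[-0.00326044 -0.04051677  0.09350317]
```

View pics/c6.png

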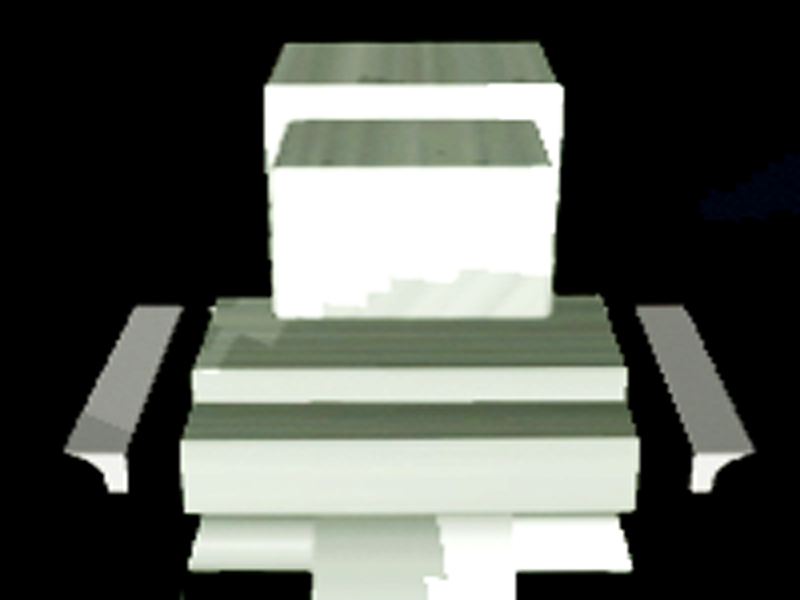

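Crop: anvil top rows 250–295, key rib top rows 331–354, base's step edge row 310; the key is square to the anvil.

```bash
python3 - <<'E'
from h import *; import pickle
d=pickle.load(open("w.pkl","rb"))
c=np.array([.5283,.0497,0]);F=R.from_euler("z",7,degrees=True).as_matrix()
f=lambda q,z:np.round(((plane(d,np.array(q)/[4.,10/3]+[220,200],z)-c)@F)[:,:2]*1000,1).tolist()
print("anvil near,far",f([(271,318),(553,318),(274,166),(552,166)],.086))
z=.0935
print("rib top",f([(182,438),(638,438),(185,513),(634,513)],z+.008))
print("base top far edge",f([(193,367),(627,367)],z-.001))
E
```

```text
anvil near,far [[7.3, -26.8], [7.3, -52.9], [25.0, -27.6], [25.0, -52.3]]
rib top [[1.0, -20.4], [1.0, -58.9], [-7.7, -20.2], [-7.8, -59.0]]
base top far edge [[4.5, -20.3], [4.5, -59.0]]
```

Emit:
apply_moves(
  rows=[
    {"delta_pos": [0, 0.2, 0], "turn": [0, 0, 0], "claw": 0.3},
    {"delta_pos": [0, 0.4, 0], "turn": [0, 0, 0], "claw": 0.3},
    {"delta_pos": [0, 0.48, 0], "turn": [0, 0, 0], "claw": 0.3},
    {"delta_pos": [0, 0.48, 0], "turn": [0, 0, 0], "claw": 0.3},
    {"delta_pos": [0, 0.48, 0], "turn": [0, 0, 0], "claw": 0.3},
  ],
)

```text
t: 6.0
eef_pos: [0.5297, 0.009, 0.0884]
tool_rot: [0.043, -0.043, 0.706, -0.706]
contact_force: [-0.3, -0.9, -0.8]
gripper_width: 0.461
```

Emit:
apply_moves(
  rows=[
    {"delta_pos": [0, 0.05, 0], "turn": [0, 0, 0], "claw": 0.3},
    {"delta_pos": [0, 0.05, 0], "turn": [0, 0, 0], "claw": 0.3},
  ],
)

```text
t: 6.17
eef_pos: [0.5298, 0.009, 0.0881]
tool_rot: [0.043, -0.043, 0.706, -0.706]
contact_force: [-0.6, 0.1, -0.4]
gripper_width: 0.46
```

Emit:
apply_moves(
  rows=[
    {"delta_pos": [0, 0.05, 0], "turn": [0, 0, 0], "claw": 0.3},
    {"delta_pos": [0, 0.05, 0], "turn": [0, 0, 0], "claw": 0.3},
  ],
)

```text
t: 6.33
eef_pos: [0.5298, 0.009, 0.0881]
tool_rot: [-0.043, 0.043, -0.706, 0.706]
contact_force: [-3.2, 0.4, 6.7]
gripper_width: 0.459
```

Contact with the bed (6.7 N). Release.

Emit:
apply_moves(
  rows=[
    {"delta_pos": [0, 0, 0], "turn": [0, 0, 0], "claw": 0.5},
    {"delta_pos": [0, 0, 0], "turn": [0, 0, 0], "claw": 0.55},
    {"delta_pos": [0, 0, 0], "turn": [0, 0, 0], "claw": 0.65},
    {"delta_pos": [0, 0, 0], "turn": [0, 0, 0], "claw": 0.65},
    {"delta_pos": [0, 0, 0], "turn": [0, 0, 0], "claw": 0.65},
  ],
)

```text
t: 6.75
eef_pos: [0.5297, 0.0091, 0.0874]
tool_rot: [0.043, -0.043, 0.706, -0.706]
contact_force: [-0.2, -0.1, -0.2]
gripper_width: 0.653
```

Emit:
apply_moves(
  rows=[
    {"delta_pos": [0, -1, 0], "turn": [0, 0, 0], "claw": 0.65},
    {"delta_pos": [0, -3, 0], "turn": [0, 0, 0], "claw": 0.65},
    {"delta_pos": [0, -5, 0], "turn": [0, 0, 0], "claw": 0.65},
    {"delta_pos": [0, -7, 0], "turn": [0, 0, 0], "claw": 0.65},
    {"delta_pos": [0, -7, 0], "turn": [0, 0, 0], "claw": 0.65},
    {"delta_pos": [0, -7, 0], "turn": [0, 0, 0], "claw": 0},
    {"delta_pos": [0, -7, 0], "turn": [0, 0, 0], "claw": 0},
    {"delta_pos": [0, -7, 0], "turn": [0, 0, 0], "claw": 0},
  ],
)

```text
t: 7.42
eef_pos: [0.529, 0.009, 0.1567]
tool_rot: [0.043, -0.044, 0.706, -0.706]
contact_force: [-0.5, 0.2, -0.2]
gripper_width: 0.233
```

```bash
python3 look.py w6; python3 - <<'E'
from h import *; import pickle
c=np.array([.5283,.0497,0]);F=R.from_euler("z",7,degrees=True).as_matrix()
s=bot.get_state();print((s["eef_pos"]-c)@F);M=Rt(s).as_matrix()
t=c+F@[-.0285,.038,0];t[2]=.125
print("to wheel spot tool cm",M.T@(t-s["eef_pos"])*100)
d=pickle.load(open("w.pkl","rb"));print("expected px of key top centre, anvil top near mid",proj(d,[c+F@[-.0035,-.0396,.096],c+F@[.0073,-.04,.086],c+F@[-.0285,.038,.09]]))
E
```

```text
7.4167 [0.529  0.009  0.1567] z_tool yaw -83.00285281693507 down [-0.001 -0.    -1.   ] [-0.46  0.2  -0.15] 0.2330606216860847
[-0.00421107 -0.04045957  0.15660955]
to wheel spot tool cm [ 2.42376344  3.1665581  -7.84528362]
expected px of key top centre, anvil top near mid [[322.27731458 269.48004908]
 [323.00420917 243.37555982]
 [180.58469371 308.12947063]]
```

View pics/w6.png

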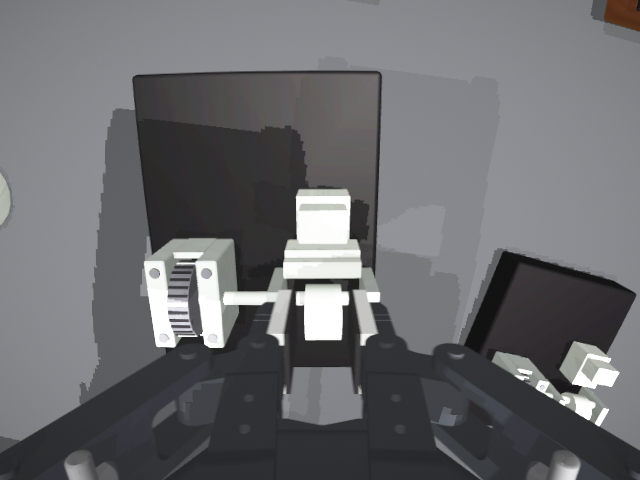

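Wrist picture: the key stands upright on the bed at (322,258), anvil behind at (323,220), cam at (323,312), free of the fingers; thumbwheel at (182,299).

Emit:
apply_moves(
  rows=[
    {"delta_pos": [1, 0, -2.6], "turn": [0, 0, 0], "claw": 0},
    {"delta_pos": [2, 0, -5.2], "turn": [0, 0, 0], "claw": 0},
    {"delta_pos": [3.1, 0, -7.8], "turn": [0, 0, 0], "claw": 0},
    {"delta_pos": [3.1, 2, -7.8], "turn": [0, 0, 0], "claw": 0},
    {"delta_pos": [3.1, 3, -7.8], "turn": [0, 0, 0], "claw": 0},
    {"delta_pos": [3.1, 3, -7.8], "turn": [0, 0, 0], "claw": 0},
    {"delta_pos": [3.1, 3, -7.8], "turn": [0, 0, 0], "claw": 0},
    {"delta_pos": [3.1, 3, -7.8], "turn": [0, 0, 0], "claw": 0},
  ],
)

```text
t: 8.13
eef_pos: [0.4898, 0.0822, 0.1275]
tool_rot: [-0.043, 0.043, -0.706, 0.706]
contact_force: [0.8, -0.1, 0.4]
gripper_width: -0.001
```

```bash
cat > st.py <<'E'
from h import *
c=np.array([.5283,.0497,0]);F=R.from_euler("z",7,degrees=True).as_matrix()
s=bot.get_state();print(s["t"],"TCP fixture mm",np.round((s["eef_pos"]-c)@F*1000,1),"force fixture",np.round(s["contact_force"]@F,1),s["gripper_width"],np.round(Rt(s).as_matrix()[:,1],4))
E
python3 st.py
```

```text
8.1333 TCP fixture mm [-34.2  36.9 127.5] force fixture [ 0.8 -0.2  0.4] -0.0011805473705611283 [-4.e-04 -1.e-04 -1.e+00]
```

Emit:
apply_moves(
  rows=[
    {"delta_pos": [0, 0.6, -0.1], "turn": [0, 0, 0], "claw": 0},
    {"delta_pos": [0, 1.1, -0.1], "turn": [0, 0, 0], "claw": 0},
    {"delta_pos": [0, 1.3, -0.1], "turn": [0, 0, 0], "claw": 0},
    {"delta_pos": [0, 1.3, -0.1], "turn": [0, 0, 0], "claw": 0},
    {"delta_pos": [0, 1.3, -0.1], "turn": [0, 0, 0], "claw": 0},
  ],
)

```text
t: 8.55
eef_pos: [0.4893, 0.0835, 0.1143]
tool_rot: [-0.043, 0.043, -0.706, 0.706]
contact_force: [-0.3, -0.8, 0.7]
gripper_width: -0.001
```

Emit:
apply_moves(
  rows=[
    {"delta_pos": [0, 0.1, 0], "turn": [0, 0, 0], "claw": 0},
    {"delta_pos": [0, 0.1, 0], "turn": [0, 0, 0], "claw": 0},
  ],
)

```text
t: 8.72
eef_pos: [0.4894, 0.0837, 0.1135]
tool_rot: [0.043, -0.043, 0.706, -0.706]
contact_force: [0.9, 0.2, 0.3]
gripper_width: -0.0
```

Emit:
apply_moves(
  rows=[
    {"delta_pos": [0, 0.1, 0], "turn": [0, 0, 0], "claw": 0},
    {"delta_pos": [0, 0.1, 0], "turn": [0, 0, 0], "claw": 0},
  ],
)

```text
t: 8.88
eef_pos: [0.4893, 0.0837, 0.1125]
tool_rot: [-0.043, 0.043, -0.706, 0.706]
contact_force: [-0.4, 0.0, 0.1]
gripper_width: 0.0
```

Emit:
apply_moves(
  rows=[
    {"delta_pos": [0, 0.1, 0], "turn": [0, 0, 0], "claw": 0},
    {"delta_pos": [0, 0.1, 0], "turn": [0, 0, 0], "claw": 0},
  ],
)

```text
t: 9.05
eef_pos: [0.4898, 0.0838, 0.1122]
tool_rot: [0.044, -0.043, 0.706, -0.706]
contact_force: [-0.7, 0.5, 8.8]
gripper_width: -0.005
```

Emit:
apply_moves(
  rows=[
    {"delta_pos": [-0.1, 0, 0], "turn": [0, 0, 0], "claw": 0},
    {"delta_pos": [-0.2, 0, 0], "turn": [0, 0, 0], "claw": 0},
    {"delta_pos": [-0.3, 0, 0], "turn": [0, 0, 0], "claw": 0},
    {"delta_pos": [-0.4, 0, 0], "turn": [0, 0, 0], "claw": 0},
  ],
)

```text
t: 9.38
eef_pos: [0.4935, 0.0842, 0.1122]
tool_rot: [0.043, -0.043, 0.706, -0.706]
contact_force: [-2.5, 0.0, 8.2]
gripper_width: -0.002
```

```bash
python3 st.py
```

```text
9.3833 TCP fixture mm [-30.4  38.5 112.2] force fixture [-2.5  0.3  8.2] -0.0016954416381501547 [ 3.e-04  1.e-04 -1.e+00]
```

Emit:
apply_moves(
  rows=[
    {"delta_pos": [-0.15, 0, 0], "turn": [0, 0, 0], "claw": 0},
    {"delta_pos": [-0.3, 0, 0], "turn": [0, 0, 0], "claw": 0},
    {"delta_pos": [-0.45, 0, 0], "turn": [0, 0, 0], "claw": 0},
    {"delta_pos": [-0.6, 0, 0], "turn": [0, 0, 0], "claw": 0},
    {"delta_pos": [-0.75, 0, 0], "turn": [0, 0, 0], "claw": 0},
    {"delta_pos": [-0.85, 0, 0], "turn": [0, 0, 0], "claw": 0},
  ],
)

```text
t: 9.88
eef_pos: [0.502, 0.0852, 0.1121]
tool_rot: [0.043, -0.043, 0.706, -0.706]
contact_force: [-2.7, -0.3, 7.4]
gripper_width: -0.0
```

```bash
python3 st.py
```

```text
9.8833 TCP fixture mm [-21.8  38.5 112.1] force fixture [-2.7  0.1  7.4] -0.00022902285601172028 [ 4.e-04  1.e-04 -1.e+00]
```

Emit:
apply_moves(
  rows=[
    {"delta_pos": [0, -0.4, 0], "turn": [0, 0, 0], "claw": 0},
    {"delta_pos": [0.7, -0.6, 0], "turn": [0, 0, 0], "claw": 0},
    {"delta_pos": [1.4, -0.6, 0], "turn": [0, 0, 0], "claw": 0},
    {"delta_pos": [1.4, -0.4, 0], "turn": [0, 0, 0], "claw": 0},
    {"delta_pos": [1.4, -0.2, 0], "turn": [0, 0, 0], "claw": 0},
    {"delta_pos": [1.4, -0.1, 0], "turn": [0, 0, 0], "claw": 0},
    {"delta_pos": [1.4, 0, 0], "turn": [0, 0, 0], "claw": 0},
    {"delta_pos": [1.4, 0, 0], "turn": [0, 0, 0], "claw": 0},
  ],
)

```text
t: 10.55
eef_pos: [0.4886, 0.0836, 0.1121]
tool_rot: [0.044, -0.043, 0.706, -0.706]
contact_force: [-3.3, 0.1, 9.7]
gripper_width: 0.002
```

```bash
python3 st.py
```

```text
10.55 TCP fixture mm [-35.3  38.5 112.1] force fixture [-3.3  0.5  9.7] 0.0023132572706775867 [ 1.1e-03  1.0e-04 -1.0e+00]
```

Emit:
apply_moves(
  rows=[
    {"delta_pos": [-0.15, 0, 0], "turn": [0, 0, 0], "claw": 0},
    {"delta_pos": [-0.3, 0, 0], "turn": [0, 0, 0], "claw": 0},
    {"delta_pos": [-0.45, 0, 0], "turn": [0, 0, 0], "claw": 0},
    {"delta_pos": [-0.6, 0, 0], "turn": [0, 0, 0], "claw": 0},
    {"delta_pos": [-0.75, 0, 0], "turn": [0, 0, 0], "claw": 0},
  ],
)

```text
t: 10.97
eef_pos: [0.4959, 0.0845, 0.1121]
tool_rot: [0.043, -0.043, 0.706, -0.706]
contact_force: [-2.3, -0.2, 11.4]
gripper_width: -0.001
```

Emit:
apply_moves(
  rows=[
    {"delta_pos": [-0.15, 0, 0], "turn": [0, 0, 0], "claw": 0},
    {"delta_pos": [-0.3, 0, 0], "turn": [0, 0, 0], "claw": 0},
    {"delta_pos": [-0.45, 0, 0], "turn": [0, 0, 0], "claw": 0},
    {"delta_pos": [-0.6, 0, 0], "turn": [0, 0, 0], "claw": 0},
  ],
)

```text
t: 11.3
eef_pos: [0.5017, 0.0852, 0.1121]
tool_rot: [0.043, -0.043, 0.706, -0.706]
contact_force: [-3.5, -0.3, 9.7]
gripper_width: -0.003
```

```bash
python3 look.py w7; python3 st.py;python3 - <<'E'
from h import *; import pickle
d=pickle.load(open("w.pkl","rb"))
c=np.array([.5283,.0497,0]);F=R.from_euler("z",7,degrees=True).as_matrix()
print(proj(d,[c+F@[-.0035,-.0396,.096],c+F@[.0073,-.04,.086]]))
a=cv2.imread("pics/w7.png");cv2.imwrite("pics/c7.png",cv2.resize(a[220:440,400:640],(720,600),interpolation=2)) 
E
```

```text
11.3 [0.5017 0.0852 0.1121] z_tool yaw -83.00561350183531 down [ 0.  0. -1.] [-3.47 -0.33  9.67] -0.0032886967467488743
11.35 TCP fixture mm [-21.7  38.5 112.1] force fixture [-2.4  0.3 10.3] 0.0005641224307447547 [ 7.e-04  2.e-04 -1.e+00]
[[522.55938446 266.35164316]
 [515.52681914 233.24806244]]
```

Emit:
apply_moves(
  rows=[
    {"delta_pos": [0, -0.4, 0], "turn": [0, 0, 0], "claw": 0},
    {"delta_pos": [0.7, -0.6, 0], "turn": [0, 0, 0], "claw": 0},
    {"delta_pos": [1.4, -0.6, 0], "turn": [0, 0, 0], "claw": 0},
    {"delta_pos": [1.4, -0.4, 0], "turn": [0, 0, 0], "claw": 0},
    {"delta_pos": [1.4, -0.2, 0], "turn": [0, 0, 0], "claw": 0},
    {"delta_pos": [1.4, -0.1, 0], "turn": [0, 0, 0], "claw": 0},
    {"delta_pos": [1.4, -0.02, 0], "turn": [0, 0, 0], "claw": 0},
    {"delta_pos": [1.4, -0.02, 0], "turn": [0, 0, 0], "claw": 0},
  ],
)

```text
t: 12.02
eef_pos: [0.4876, 0.0835, 0.1121]
tool_rot: [0.043, -0.043, 0.706, -0.706]
contact_force: [-2.8, -1.0, 10.1]
gripper_width: -0.006
```

Emit:
apply_moves(
  rows=[
    {"delta_pos": [-0.1, 0, 0], "turn": [0, 0, 0], "claw": 0},
    {"delta_pos": [-0.2, 0, 0], "turn": [0, 0, 0], "claw": 0},
  ],
)

```text
t: 12.18
eef_pos: [0.4895, 0.0837, 0.1121]
tool_rot: [0.043, -0.043, 0.706, -0.706]
contact_force: [-3.2, 0.4, 10.4]
gripper_width: -0.001
```

```bash
python3 st.py
```

```text
12.1833 TCP fixture mm [-34.4  38.5 112.1] force fixture [-3.1  0.7 10.4] -0.000512016872958766 [-0.  0. -1.]
```

Ease the press slightly and roll on in small steps.

Emit:
apply_moves(
  rows=[
    {"delta_pos": [-0.1, -0.02, 0], "turn": [0, 0, 0], "claw": 0},
    {"delta_pos": [-0.2, -0.02, 0], "turn": [0, 0, 0], "claw": 0},
  ],
)

```text
t: 12.35
eef_pos: [0.4913, 0.0839, 0.1122]
tool_rot: [-0.043, 0.043, -0.706, 0.706]
contact_force: [-3.0, -0.5, 8.5]
gripper_width: -0.003
```

Emit:
apply_moves(
  rows=[
    {"delta_pos": [-0.1, 0, 0], "turn": [0, 0, 0], "claw": 0},
    {"delta_pos": [-0.2, 0, 0], "turn": [0, 0, 0], "claw": 0},
  ],
)

```text
t: 12.52
eef_pos: [0.4934, 0.0842, 0.1122]
tool_rot: [-0.043, 0.043, -0.706, 0.706]
contact_force: [-3.3, -0.8, 8.7]
gripper_width: -0.0
```

```bash
python3 st.py
```

```text
12.5167 TCP fixture mm [-30.5  38.5 112.2] force fixture [-3.4 -0.4  8.7] -0.00031714630944913133 [-4.e-04 -1.e-04 -1.e+00]
```

Emit:
apply_moves(
  rows=[
    {"delta_pos": [-0.1, 0, 0], "turn": [0, 0, 0], "claw": 0},
    {"delta_pos": [-0.15, 0, 0], "turn": [0, 0, 0], "claw": 0},
  ],
)

```text
t: 12.68
eef_pos: [0.4949, 0.0844, 0.1122]
tool_rot: [-0.043, 0.043, -0.706, 0.706]
contact_force: [-2.4, -0.1, 9.5]
gripper_width: 0.001
```

Emit:
apply_moves(
  rows=[
    {"delta_pos": [-0.1, 0, 0], "turn": [0, 0, 0], "claw": 0},
    {"delta_pos": [-0.15, 0, 0], "turn": [0, 0, 0], "claw": 0},
  ],
)

```text
t: 12.85
eef_pos: [0.4962, 0.0845, 0.1122]
tool_rot: [-0.043, 0.043, -0.706, 0.706]
contact_force: [-4.0, -0.1, 10.0]
gripper_width: -0.005
```

```bash
python3 st.py
```

```text
12.85 TCP fixture mm [-27.6  38.5 112.2] force fixture [-4.   0.3 10. ] -0.004562051296166307 [-7.e-04 -1.e-04 -1.e+00]
```

Emit:
apply_moves(
  rows=[
    {"delta_pos": [-0.05, -0.01, 0], "turn": [0, 0, 0], "claw": 0},
    {"delta_pos": [-0.1, -0.01, 0], "turn": [0, 0, 0], "claw": 0},
  ],
)

```text
t: 13.02
eef_pos: [0.4968, 0.0846, 0.1122]
tool_rot: [-0.043, 0.044, -0.706, 0.706]
contact_force: [-5.2, 0.8, 10.3]
gripper_width: 0.0
```

Emit:
apply_moves(
  rows=[
    {"delta_pos": [-0.05, 0, 0], "turn": [0, 0, 0], "claw": 0},
    {"delta_pos": [-0.05, 0, 0], "turn": [0, 0, 0], "claw": 0},
  ],
)

```text
t: 13.18
eef_pos: [0.4973, 0.0847, 0.1122]
tool_rot: [-0.043, 0.044, -0.706, 0.706]
contact_force: [-4.2, -0.4, 10.1]
gripper_width: -0.004
```

```bash
python3 st.py
```

```text
13.1833 TCP fixture mm [-26.5  38.5 112.2] force fixture [-4.2  0.1 10.1] -0.0037197364622308634 [-1.5e-03 -1.0e-04 -1.0e+00]
```

Emit:
apply_moves(
  rows=[
    {"delta_pos": [-0.05, 0, 0], "turn": [0, 0, 0], "claw": 0},
    {"delta_pos": [-0.05, 0, 0], "turn": [0, 0, 0], "claw": 0},
  ],
)

```text
t: 13.35
eef_pos: [0.4977, 0.0848, 0.1122]
tool_rot: [-0.043, 0.044, -0.706, 0.706]
contact_force: [-4.8, -0.5, 10.0]
gripper_width: -0.0
```

```bash
cat >> st.py <<'E'
L=[]
for i in range(8):
    optics.get_image("side"); s=bot.get_state(); L.append(np.r_[(s["eef_pos"]-c)@F*1000,s["contact_force"]@F])
L=np.array(L);print("mean",np.round(L.mean(0),2),"sd",np.round(L.std(0),2))
E
python3 st.py
```

```text
13.35 TCP fixture mm [-26.1  38.5 112.2] force fixture [-4.9  0.1 10. ] -0.00022637875059731342 [-1.7e-03 -1.0e-04 -1.0e+00]
mean [-26.14  38.52 112.15  -4.89   0.33  10.27] sd [0.02 0.01 0.01 0.57 0.65 0.34]
```

Emit:
apply_moves(
  rows=[
    {"delta_pos": [-0.05, -0.01, 0], "turn": [0, 0, 0], "claw": 0},
    {"delta_pos": [-0.05, -0.01, 0], "turn": [0, 0, 0], "claw": 0},
  ],
)

```text
t: 13.92
eef_pos: [0.498, 0.0848, 0.1121]
tool_rot: [-0.042, 0.044, -0.706, 0.706]
contact_force: [-4.9, -1.0, 10.4]
gripper_width: 0.0
```

```bash
python3 st.py
```

```text
13.9167 TCP fixture mm [-25.8  38.5 112.1] force fixture [-5.  -0.4 10.4] 0.00014526398934628696 [-2.1e-03 -2.0e-04 -1.0e+00]
mean [-25.81  38.5  112.16  -5.21   0.45   9.75] sd [0.01 0.01 0.01 0.43 0.47 0.23]
```

Emit:
apply_moves(
  rows=[
    {"delta_pos": [-0.04, 0, 0], "turn": [0, 0, 0], "claw": 0},
    {"delta_pos": [-0.08, 0, 0], "turn": [0, 0, 0], "claw": 0},
    {"delta_pos": [-0.08, 0, 0], "turn": [0, 0, 0], "claw": 0},
  ],
)

```text
t: 14.57
eef_pos: [0.4986, 0.0849, 0.1122]
tool_rot: [-0.042, 0.044, -0.706, 0.706]
contact_force: [-5.0, -1.0, 11.2]
gripper_width: -0.002
```

```bash
python3 st.py
```

```text
14.5667 TCP fixture mm [-25.2  38.5 112.2] force fixture [-5.1 -0.3 11.2] -0.002263728008145431 [-2.4e-03 -2.0e-04 -1.0e+00]
mean [-25.16  38.53 112.16  -6.08   0.42  10.29] sd [0.02 0.01 0.02 0.24 0.5  0.51]
```

Emit:
apply_moves(
  rows=[
    {"delta_pos": [0, -0.4, 0], "turn": [0, 0, 0], "claw": 0},
    {"delta_pos": [0, -2, 0], "turn": [0, 0, 0], "claw": 0},
    {"delta_pos": [0, -4, 0], "turn": [0, 0, 0], "claw": 0},
    {"delta_pos": [0, -7, 0], "turn": [0, 0, 0], "claw": 0},
    {"delta_pos": [0, -8, 0], "turn": [0, 0, 0], "claw": 0},
    {"delta_pos": [0, -8, 0], "turn": [0, 0, 0], "claw": 0},
    {"delta_pos": [0, -8, 0], "turn": [0, 0, 0], "claw": 0},
    {"delta_pos": [0, -8, 0], "turn": [0, 0, 0], "claw": 0},
  ],
)

```text
t: 15.63
eef_pos: [0.4989, 0.0848, 0.1909]
tool_rot: [-0.043, 0.044, -0.706, 0.706]
contact_force: [-0.4, 0.4, 0.5]
gripper_width: -0.001
```

```bash
python3 look.py w8; python3 - <<'E'
from h import *; import pickle
d=pickle.load(open("w.pkl","rb"))
c=np.array([.5283,.0497,0]);F=R.from_euler("z",7,degrees=True).as_matrix()
u=proj(d,[c+F@[-.0007,-.04,.096]])[0].astype(int);print(u)
x0=int(np.clip(u[0]-70,0,480));y0=int(np.clip(u[1]-60,0,360));print(x0,y0)
a=cv2.imread("pics/w8.png");e=lambda b:np.clip((b.astype(float)-130)*2.1,0,255).astype(np.uint8)
cv2.imwrite("pics/c8.png",cv2.resize(e(a[y0:y0+120,x0:x0+160]),(800,600),interpolation=2))
E
```

```text
15.6333 [0.4989 0.0848 0.1909] z_tool yaw -83.00275701286067 down [-0.002 -0.    -1.   ] [-0.44  0.37  0.46] -0.001227974171143854
[458 210]
388 150
```

View pics/c8.png

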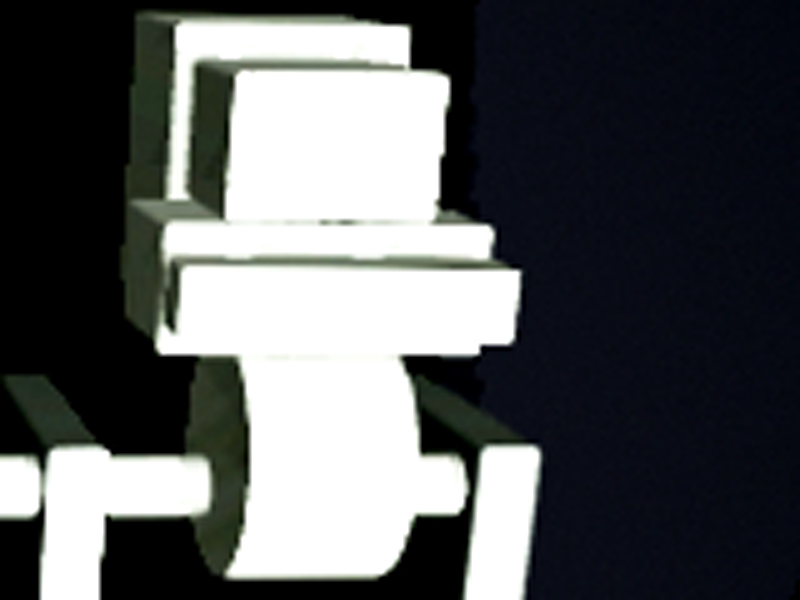

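The last crop shows the key upright and square against the anvil, its step at crop y≈225. The cam at (320,460) meets it on the other side, and the gripper is clear of everything.

```bash
python3 -c "
from cell import ticket; print(ticket.close_job())"
```

```text
the job is handed in; nothing more can be done
None
```

I stood the steel key upright on the bed, about 2.7 mm short of the nest, and let go of it. I then rolled the thumbwheel with the shut fingertips in three strokes and handed the job in at about 15.7 s.

- **Wheel force:** the rim force rose from about 2.5 N to a mean of 6.1 N, inside the 5 to 7 N given for snug. I stopped there and lifted straight off.
- **Press on the wheel:** mostly 7.5 to 10.5 N. The highest readings, 11.4 and 11.2 N, were above the 7 to 10 N asked but under the 14 N limit.
- **Last look:** the wrist picture shows the key upright and square between anvil and cam. The tool force was about zero with the gripper about 80 mm clear.
- **Not checked directly:** I did not measure the force holding the key or the wheel angle; both are inferred from the rim force. I did not look again at the ring gauge, case and bottle, but the arm never went down near them.
- **Disagreement:** two views put the anvil face about 2 mm apart (9.2 and 7.3 mm in fixture x). I used the closer view, and the final contact picture agrees with it.
- **Refused call:** the first move calls were refused because each row needed all three keys. Nothing moved.

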